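# Dispense one riser plate and slide it into the pick-up bay

### The arm

A 6-joint arm with a two-finger parallel gripper is mounted at the origin on a cart in front of the work surface, level with it; the furniture and walls round the work are solid. World frame = base frame: x ahead of the robot, y to its left, z up, the work surface at z = 0. Lengths are in m, angles in rad, forces in N, time in s.
With the tool pointing down it reaches from about 0.35 to 0.975 m from the base axis. Payload 4.9 kg.
Tool frame: the origin (TCP) lies where the fingers leave the gripper's body, on its centre line; the fingertips stand 73 mm ahead of it and the grasp point (between the pads) lies 54 mm ahead of it; z points along the fingers, y is the direction in which the jaws open and shut (so a half turn about z gives the same grasp; the last joint's range is limited). The gripper opens to 85 mm and grips with 20 to 120 N. Pads are 22 mm wide; open, the fingers measure 114 mm over their backs; the gripper's body (76 mm by 85 mm) begins 54 mm behind the grasp point. The pads swing forward as they close: fully open they stand 13 mm farther back than shut.
Start: joints at [-1.347, 0.053, 1.613, -0, 1.476, -0.119], TCP at [0.21, -0.589, 0.304] pointing down, gripper open.
Joint ranges: [-3.01, 3.01], [-1.01, 2.22], [0.06, 2.58], [-1.02, 4.17], [0.09, 2.62], [-3.14, 3.14]. Speed limits (rad/s): [2.57, 2.57, 3.14, 3.14, 3.14, 3.14].

### API

Orientations are given as a rotation vector (axis times angle).
In Python, from station import monitor, vision, workorder gives the robot as it stands.
- The arm moves only by the tool arm_command, never from a script. Its argument "rows" is text: rows parted by semicolons, each of 6 numbers parted by spaces: the shift along the world's x, y, z in mm, then the turn, a rotation vector about the world's x, y, z in degrees. In form: tx ty tz wx wy wz; .... A call has 1 to 12 rows; each row is the pose to reach, as a shift and turn from the pose measured when the call began; what a row does not reach only later rows make up. A row lasts 1/8 s, in which the tool goes at most 62.5 mm and 10.7 degrees, less where a joint would pass 70% of its speed; a pose out of reach is approached as far as the arm can. A call with a gripper value outside its range is refused whole. "jaw" is the opening, from 0 (shut) to 1 (fully open), set as the call begins (left out, the last holds). The fingers move at their own pace and stop on an object; "squeeze" is the grip in N (left out, the last holds). Time passes only in rows, so rows that repeat a pose let the fingers close. It gives the time, the measured TCP pose, the force and the opening at its end, in the units of the state.
- monitor.get_obs(): the state, without advancing time (a new reading comes with each control period).
- vision.get_image(name): name is "scene" or "top" or "wrist"; returns a dict with "frame" (480x640x3 uint8, red, green, blue), "vfov" (degrees; the focal length in pixels is half the picture's height over the tangent of half this angle, whatever the lens; pixels are square), "cx", "cy" (the principal point, pixels), "R" (3x3) and "t" (3): a world point X has camera coordinates R X + t; the wrist camera has in their place "T_tool_cam" (4x4, takes a point from camera to tool coordinates, whose origin is the TCP and whose axes are the flange's). Camera axes: x right, y down, z forward; pixel columns grow to the right and rows downward; lengths in m; the calibration is good to about 2 mm. A picture is of the moment at which its call begins: read the wrist's pose just before it. There is no depth.
- workorder.finish_job(): hands the job in, once; it reports no verdict.
The state is a dict: "t": time; "q": joint angles; "dq": joint speeds; "effort": joint torques, N m; "tool_pos": TCP position; "tool_rot": TCP orientation; "contact_force": force on the tool from outside, world axes, zero at the start; "wrist_torque": the same for the moment, N m; "opening": finger opening in m.
Only numpy, scipy, OpenCV 4.12 (cv2) and the standard library are available. Lean on these libraries where they do the work, as an engineer would, in place of code of your own. Each camera call takes 0.05 s, during which the arm holds its last target. There are 200 camera calls.

### The job

Press the feeder's plunger all the way in once, so that a single riser plate comes out under the gate, and let the plunger spring back. Then, with the fingertips, gently and without gripping it or picking it up, push that plate sideways along the board into the pick-up bay, until it lies flat between the two rails with its ends level with theirs (to about a centimetre). Leave the other plates in the magazine and do not move the tray of screws, the bit block or the tape roll.

Things in the scene. Friction and masses are not known exactly. Their poses are not given: they have to be found in the camera images.
- feeder: Fixed plate feeder. Origin on the bench top under the centre of the magazine (grey open box, 64 x 87 mm in x, y, top 54 mm up). Plates come out along its +x; the plunger is at -x. Its plywood board is 8 mm thick; the runway on it spans x -2 to 110, y +-210 mm, with a fence 6 mm high from x = 100. A plate comes out under the gate (x = 32) and stops with its centre at x = 60 to 74 mm, y near 0.
- plunger (a joint): Travel of the plunger along the feeder's +x: 0 = out, 0.064 m = fully in (hard stop). A spring returns it by itself (2 N when out, 6 N when in, plus 1.5 N for each 0.1 m/s of pressing speed). Each full stroke ejects the lowest plate, which is clear of the gate only at the end of the stroke; the next plate drops down when the plunger is back.
- plunger_face (a point): Centre of the pressed face of the plunger's upright black push pad; it looks along the feeder's -x and at joint 0 lies 106.5 mm behind the feeder's origin, 34 mm above the bench. The pad is 56 mm wide (y), 46 mm high (8 to 54 mm above the bench), 10 mm thick. The bench in front of it is free.
- plate_1_mid (a point): Centre (half-way up) of the lowest riser plate in the magazine, the one to dispense: a black plastic plate 52 mm (its x) by 76 mm (its y) by 8 mm with a window in the middle, about 40 g. At the start its axes are along those of the feeder; it comes out flat, a 76 mm edge leading. Keep the gripper body clear of the tool rack behind the runway (from about 0.74 m ahead of the robot).
- plate_2_mid (a point): Centre of the second plate, like the first, resting on it; must stay in the magazine (it drops by 8 mm).
- plate_3_mid (a point): Centre of the third plate, at the top of the stack; must stay in the magazine.
- bay: Pick-up bay, fixed on the runway left or right of the outlet (about 145 mm from the feeder's x axis): two aluminium rails 11 mm high, 6 mm thick, 84 mm long, along the feeder's y, 72 mm clear between them, last 14 mm flared; both ends open. Origin midway between them on the board's top, 8 mm above the bench; axes as the feeder's. The plate's 76 mm goes along the rails, its centre over this origin.
- screws: Small tray of screws, 76 mm (along the feeder's x) by 50 mm by 30 mm high, loose, on the runway on the other side of the outlet. Origin at the centre of its underside. Not to be moved.
- bits: Wooden block with drill bits, 26 x 70 x 69 mm high, loose on the bench beside the plunger. Origin at the centre of its underside. Not to be moved.
- tape: Roll of black tape lying flat, 92 mm across, 48 mm high, loose on the bench beside the plunger, on the other side. Origin at the centre of its underside. Not to be moved.
Mind the look-alikes: they are no part of the job. Leave any blue, orange or red look-alike of the part that bears plate_3_mid alone.

How it is judged:
By the outcome, as a careful person would: the job done as asked, in the order asked, and still so for the second after the job is handed in, with the robot touching nothing.
It also fails if it takes over 53 s, if anything falls off the work surface, if the arm or the gripper's body presses on something with over 40 N, if the wrist force passes 120 N, or if a joint passes its speed limit or range.

## Working session

There is one attempt and no reset: what is moved stays moved. The work goes in short steps, Python scripts to look and compute and a tool call to move; the robot and the scene stay as the last step left them, time stands still between calls to the robot, and variables do not carry over. Pictures are saved under pics/ and viewed, about 8 in all and at most 12, crops included, and the job is handed in when it is done.

Besides the shell and the picture viewer there is one more tool, called after "Request:" by a JSON object that holds its "name" and its "arguments", one argument or row to a line. arm_command: Moves the arm, as the interface text tells. Its arguments: {"type":"object","properties":{"rows":{"type":"string"},"jaw":{"type":"number"},"squeeze":{"type":"number"}},"required":["rows"]}

```bash
mkdir -p pics
cat > h.py <<'E'
import numpy as np, cv2
from scipy.spatial.transform import Rotation as Ro
from station import monitor, vision, workorder
def shot(n,f):
    o=monitor.get_obs(); im=vision.get_image(n); cv2.imwrite('pics/'+f+'.png',im['frame'][:,:,::-1])
    d={k:np.array(im[k]) for k in im if k!='frame'}; d['tp']=np.array(o['tool_pos']); d['tr']=np.array(o['tool_rot'])
    np.savez('pics/'+f+'.npz',**d); return o
def ray(f,u,v):
    d=np.load('pics/'+f+'.npz'); F=240/np.tan(np.radians(float(d['vfov']))/2)
    c=np.array([(u-d['cx'])/F,(v-d['cy'])/F,1.])
    if 'R' in d: R=d['R'];return -R.T@d['t'], R.T@c
    T=d['T_tool_cam']; A=Ro.from_rotvec(d['tr']).as_matrix()
    return d['tp']+A@T[:3,3], A@T[:3,:3]@c
def onz(f,u,v,z):
    p,r=ray(f,u,v); return p+r*(z-p[2])/r[2]
def tri(a,b):
    (p,r),(q,s)=ray(*a),ray(*b); k=np.linalg.lstsq(np.c_[r,-s],q-p,rcond=None)[0]
    x,y=p+r*k[0],q+s*k[1]; return (x+y)/2,np.linalg.norm(x-y)
def proj(f,X):
    d=np.load('pics/'+f+'.npz'); F=240/np.tan(np.radians(float(d['vfov']))/2)
    c=d['R']@np.array(X)+d['t']; return c[:2]/c[2]*F+[d['cx'],d['cy']]
E
python3 - <<'E'
from h import *
o=shot('top','top0'); shot('scene','sc0'); print(o)
for n in('top0','sc0'): print(ray('%s'%n,320,240))
E
```

```text
{'t': 0.0, 'q': array([-1.34702848e+00,  5.33728542e-02,  1.61430155e+00, -3.24004789e-05,
        1.47601135e+00, -1.18990039e-01]), 'dq': array([-0.0011163 ,  0.0015618 , -0.00086905,  0.00263748, -0.00059799,
       -0.00043451]), 'effort': array([ 1.74127992e-03, -3.93678653e+01, -3.70177746e+01, -3.31151682e-05,
        6.99217970e-03,  1.71772604e-05]), 'tool_pos': array([ 0.20994641, -0.58817377,  0.30264844]), 'tool_rot': array([-3.09351123e+00, -5.35419755e-01,  2.22610580e-04]), 'contact_force': array([-0.34138152, -0.78044065,  0.04111386]), 'wrist_torque': array([-0.00903621, -0.02414447,  0.02494574]), 'opening': 0.0851715342186344}
(array([0.42328243, 0.07953413, 0.98005712]), array([ 0.09782438,  0.01893665, -0.99508716]))
(array([0.07978335, 0.72811164, 0.80851207]), array([ 0.45209038, -0.55777694, -0.69648369]))
```

View pics/top0.png

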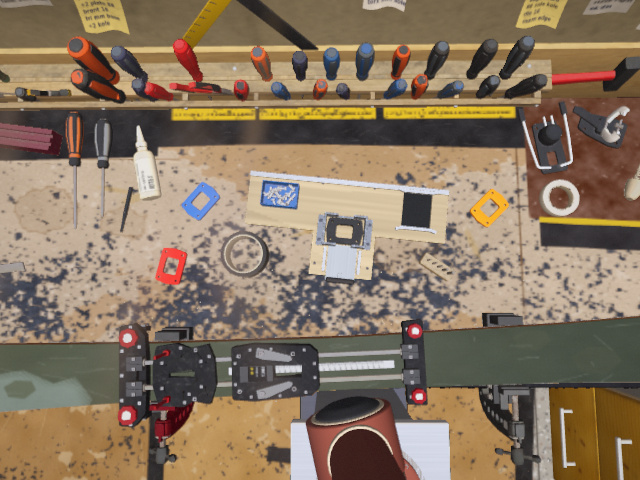

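View pics/sc0.png

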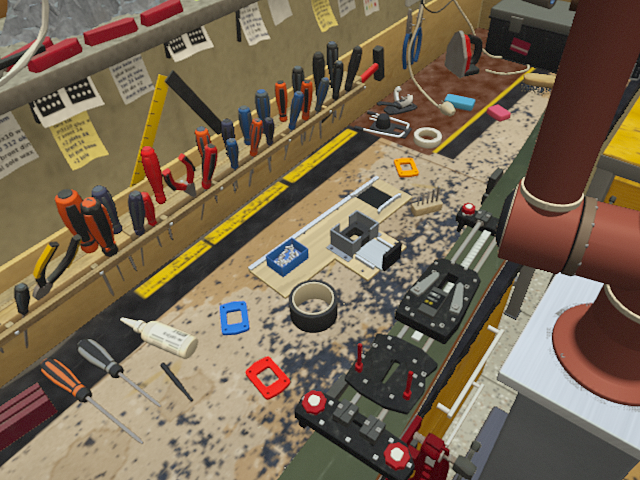

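The top view shows the magazine with black plates at (344,231) and the push pad at (338,279). The bay is at (416,211) to the robot's right, the screws at (280,194), the tape at (245,254) and the bits at (436,265). The plate look-alikes are blue (200,201), red (171,266) and orange (489,208). I choose the black plates inside the magazine, and check them in a close crop.

Run:
```python
import cv2
i=cv2.imread('pics/top0.png')[165:290,240:455]; a=cv2.resize(i,None,fx=3.7,fy=3.7,interpolation=cv2.INTER_CUBIC); cv2.imwrite('pics/c1.png',a)
i=cv2.imread('pics/sc0.png')[170:300,240:450]; a=cv2.resize(i,None,fx=3.7,fy=3.7,interpolation=cv2.INTER_CUBIC); cv2.imwrite('pics/c2.png',a)
```

```text
(no output)
```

View pics/c1.png

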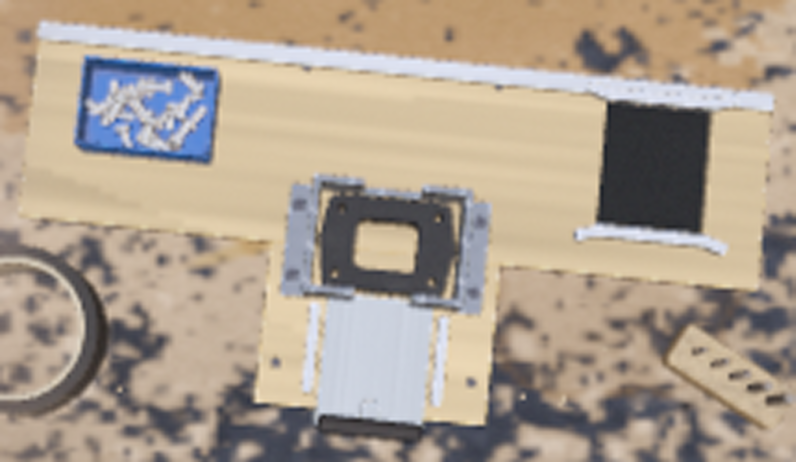

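View pics/c2.png

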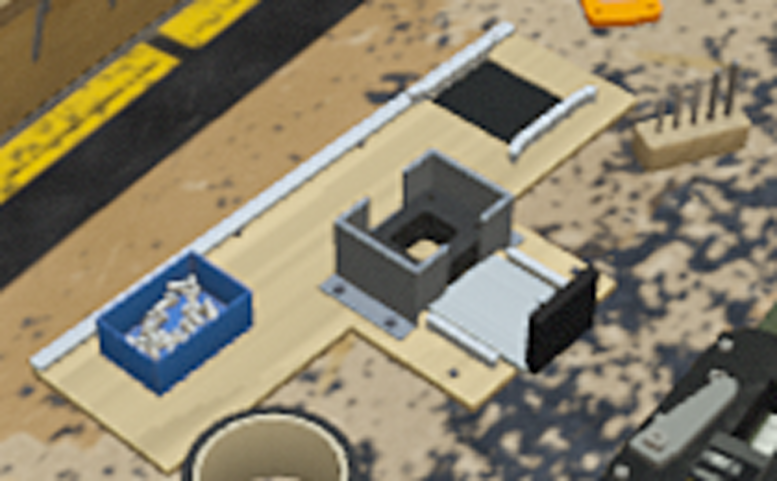

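Run:
```python
from h import *
T=lambda u,v:('top0',240+(u+.5)/3.7-.5,165+(v+.5)/3.7-.5)
S=lambda u,v:('sc0',240+(u+.5)/3.7-.5,170+(v+.5)/3.7-.5)
np.set_printoptions(precision=4,suppress=True)
P={}
for n,u,v,z in [('BL',20,217,.008),('BR',757,290,.008),('FTL',40,25,.014),('FTR',773,97,.014),('padL',318,420,.054),('padR',421,432,.054),('railL',575,238,.019),('railR',727,250,.019),('magBL',313,292,.054),('magTR',473,190,.054),('magTL',315,178,.054),('matTL',607,101,.008),('matTR',710,110,.008),('matBR',705,231,.008),('matBL',597,224,.008)]:
    P[n]=onz(*T(u,v),z); print(n,P[n])
print('tri padL',tri(T(318,415),S(533,300)),'padR',tri(T(423,428),S(594,262)))
print('tri magTR',tri(T(473,190),S(437,153)),'BL',tri(T(20,217),S(172,470)),'BR',tri(T(757,290),S(634,99)))
print('bay rail end',tri(T(575,236),S(513,143)),tri(T(727,248),S(594,90)))
print('screws',[onz(*T(u,v),.03) for u,v in((82,57),(218,70),(212,160),(78,148))])
e=P['BL']-P['BR']; th=np.arctan2(-e[0],e[1]); print('yaw',th,np.hypot(e[0],e[1]))
f=P['FTL']-P['FTR'];print(np.arctan2(-f[0],f[1]))
ex=np.array([np.cos(th),np.sin(th)]);ey=np.array([-np.sin(th),np.cos(th)])
O=(P['BL']+P['BR'])[:2]/2+.002*ex; print('O',O,'th deg',np.degrees(th))
for n in P: d=P[n][:2]-O; print(n,d@ex*1e3,d@ey*1e3)
```

```text
BL [0.5544 0.2553 0.008 ]
BR [ 0.512  -0.1598  0.008 ]
FTL [0.664  0.2446 0.014 ]
FTR [ 0.6207 -0.1705  0.014 ]
padL [0.4389 0.0862 0.054 ]
padR [0.4324 0.0315 0.054 ]
railL [ 0.5403 -0.0569  0.019 ]
railR [ 0.5333 -0.1411  0.019 ]
magBL [0.5072 0.0888 0.054 ]
magTR [0.5622 0.0025 0.054 ]
magTL [0.569  0.0876 0.054 ]
matTL [ 0.62  -0.078  0.008]
matTR [ 0.6146 -0.1362  0.008 ]
matBR [ 0.5454 -0.1316  0.008 ]
matBL [ 0.5495 -0.071   0.008 ]
tri padL (array([0.4403, 0.0856, 0.0684]), np.float64(0.002070609418115747)) padR (array([0.4341, 0.0303, 0.0568]), np.float64(0.0009891518280707463))
tri magTR (array([0.5611, 0.0015, 0.0521]), np.float64(0.0032575843974946544)) BL (array([0.5542, 0.2549, 0.01  ]), np.float64(0.00013723214401303722)) BR (array([ 0.5127, -0.1589,  0.0097]), np.float64(0.0021001254106718117))
bay rail end (array([ 0.5404, -0.0551,  0.0306]), np.float64(0.0008624257532390617)) (array([ 0.5344, -0.1413,  0.0185]), np.float64(0.0002847117826824132))
screws [array([0.6416, 0.218 , 0.03  ]), array([0.6339, 0.1419, 0.03  ]), array([0.5831, 0.145 , 0.03  ]), array([0.5901, 0.2196, 0.03  ])]
yaw -0.10195657425762306 0.4172374270562344
-0.10394677052198914
O [0.5352 0.0475] th deg -5.841681398573976
BL -1.9999999999999671 208.6187135281172
BR -1.9999999999999671 -208.6187135281172
FTL 108.0929065225757 209.17899815175488
FTR 107.26230419069877 -208.1673963266755
padL -99.76818929231308 28.673201268453564
padR -100.5789547668899 -26.386668397349265
railL 15.686845043427788 -103.36495486092107
railR 17.351112904567866 -187.8560260699238
magBL -32.02402630701515 38.184795983458756
magTR 31.472115584526513 -42.07555641866987
magTL 29.57735785384006 43.31746171294388
matTL 97.1274144726028 -116.2311492554595
matTR 97.67044643192907 -174.68434356208274
matBR 28.37925470723029 -177.14616073298913
matBL 26.330764853870537 -116.43124469902968
```

Request:
{"name": "arm_command", "arguments": {
  "rows": "40 60 0 0 0 6; 80 120 0 0 0 12; 120 180 0 0 0 18; 160 240 0 0 0 24; 190 295 0 0 0 30; 210 350 0 0 0 36; 220 405 0 0 0 42; 220 460 -30 0 0 48; 210 515 -60 0 0 54; 200 570 -90 0 0 60; 190 625 -110 0 0 64.5; 180 650 -120 0 0 64.5",
  "jaw": 0
}}

```text
t: 1.6
tool_pos: [0.3887, 0.0637, 0.1813]
tool_rot: [-2.329, -2.105, 0.003]
contact_force: [0.2, -0.2, 0.2]
opening: 0.0001
```

Run:
```python
from h import *
o=shot('wrist','w1'); d=np.load('pics/w1.npz')
A=Ro.from_rotvec(o['tool_rot']).as_matrix(); print(o['tool_pos'],A.round(4),d['T_tool_cam'].round(3))
```

```text
[0.38869365 0.06365948 0.1813077 ] [[ 1.009e-01  9.949e-01 -3.000e-03]
 [ 9.949e-01 -1.009e-01  7.000e-04]
 [ 4.000e-04 -3.000e-03 -1.000e+00]] [[-0.    -0.955 -0.295  0.075]
 [ 1.    -0.    -0.    -0.001]
 [ 0.    -0.295  0.955 -0.071]
 [ 0.     0.     0.     1.   ]]
```

View pics/w1.png

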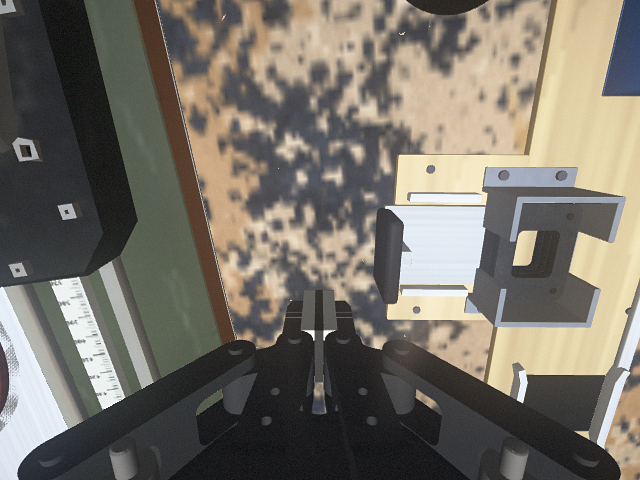

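The wrist view shows the pad at (376–403, 207–303), the magazine around (545,250) and the bay at (570,400). Next I compare predicted feeder points with this picture.

```bash
cat >> h.py <<'E'
O=np.array([.5352,.0475]); th=np.radians(-5.85)
def F2W(x,y,z=0): c,s=np.cos(th),np.sin(th); return np.array([O[0]+c*x-s*y,O[1]+s*x+c*y,z])
def W2F(p): c,s=np.cos(th),np.sin(th); d=np.array(p[:2])-O; return np.array([c*d[0]+s*d[1],-s*d[0]+c*d[1]])*1e3
def projw(f,X):
    d=np.load('pics/'+f+'.npz'); F=240/np.tan(np.radians(float(d['vfov']))/2)
    A=Ro.from_rotvec(d['tr']).as_matrix();T=d['T_tool_cam']; t=A.T@(X-d['tp']); c=T[:3,:3].T@(t-T[:3,3]); return c[:2]/c[2]*F+[d['cx'],d['cy']]
E
python3 - <<'E'
from h import *
i=cv2.imread('pics/w1.png')
for x,y,z in [(-.1065,.028,.054),(-.1065,-.028,.054),(-.1065,.028,.008),(-.1065,-.028,.008),(-.0965,.028,.054),(-.0965,-.028,.054),(.032,.0435,.054),(.032,-.0435,.054),(-.032,.0435,.054),(-.032,-.0435,.054),(-.002,.1,.008),(-.002,-.1,.008),(.032,-.104,.019),(.1,-.104,.019)]:
    u,v=projw('w1',F2W(x,y,z)); print(x,y,z,int(u),int(v)); cv2.drawMarker(i,(int(u),int(v)),(0,0,255),0,7)
cv2.imwrite('pics/w1m.png',cv2.resize(i[140:420,340:640],None,fx=2,fy=2))
E
```

```text
-0.1065 0.028 0.054 388 222
-0.1065 -0.028 0.054 383 305
-0.1065 0.028 0.008 376 207
-0.1065 -0.028 0.008 372 278
-0.0965 0.028 0.054 405 222
-0.0965 -0.028 0.054 398 305
0.032 0.0435 0.054 625 196
0.032 -0.0435 0.054 590 327
-0.032 0.0435 0.054 516 196
-0.032 -0.0435 0.054 494 327
-0.002 0.1 0.008 538 101
-0.002 -0.1 0.008 492 357
0.032 -0.104 0.019 540 369
0.1 -0.104 0.019 623 370
```

View pics/w1m.png

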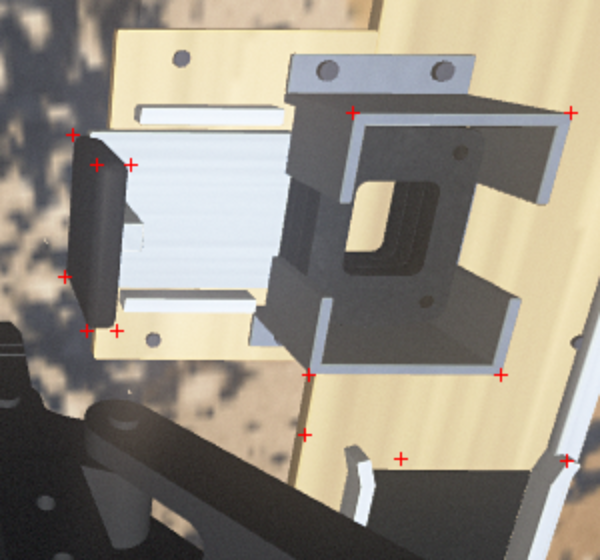

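Request:
{"name": "arm_command", "arguments": {
  "rows": "0 0 -40 0 0 0; 0 0 -80 0 0 0; 0 0 -83 0 0 0; 10 -1 -83 0 0 0; 20 -2 -83 0 0 0; 30 -3 -83 0 0 0; 40 -4 -83 0 0 0; 50 -5 -83 0 0 0; 58 -6 -83 0 0 0; 66 -7 -83 0 0 0; 73 -7.5 -83 0 0 0; 80 -8 -83 0 0 0"
}}

```text
t: 3.15
tool_pos: [0.4656, 0.059, 0.0953]
tool_rot: [-2.319, -2.103, 0.01]
contact_force: [-7.4, -0.7, 5.8]
opening: 0.0
```

Run:
```python
from h import *
o=shot('top','t2'); print(o['t'],W2F(o['tool_pos']),o['tool_pos'],o['contact_force'])
```

```text
3.15 [-70.45522329   4.34751271] [0.46555482 0.05900598 0.09529835] [-7.36780687 -0.68566472  5.762982  ]
```

Request:
{"name": "arm_command", "arguments": {
  "rows": "4 -1 2 0 0 0; 7 -2 2 0 0 0; 10 -3 2 0 0 0; 12 -3 2 0 0 0; 12 -3 2 0 0 0"
}}

```text
t: 3.82
tool_pos: [0.4767, 0.0568, 0.0958]
tool_rot: [-2.316, -2.1, 0.012]
contact_force: [-5.7, 2.9, -0.6]
opening: -0.0002
```

Run:
```python
from h import *
o=shot('wrist','w2'); print(o['t'],W2F(o['tool_pos']),o['tool_pos'],o['contact_force'])
```

```text
3.825 [-59.17269119   3.31615511] [0.47667347 0.05683003 0.09583467] [-5.72346654  2.90406585 -0.56225922]
```

View pics/w2.png

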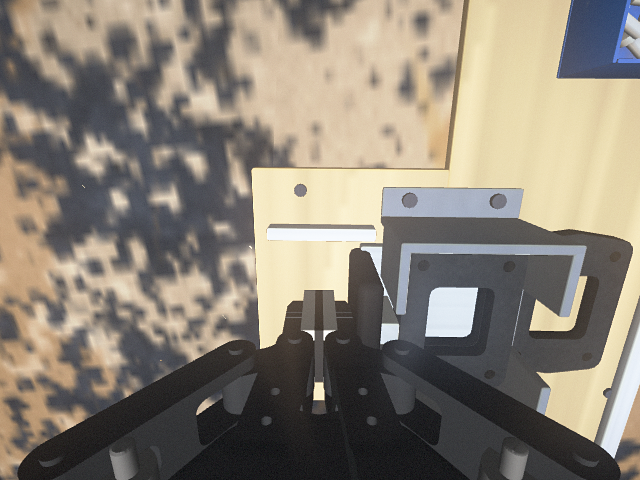

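The plate is almost out (its outer edge is at u≈632) and the hard stop has not been reached, so I press on.

Request:
{"name": "arm_command", "arguments": {
  "rows": "3 -1 0 0 0 0; 5 -1 0 0 0 0; 7 -1 0 0 0 0; 7 -1 0 0 0 0"
}}

```text
t: 4.38
tool_pos: [0.4811, 0.0563, 0.0951]
tool_rot: [-2.31, -2.095, 0.022]
contact_force: [-14.0, 1.2, 10.9]
opening: 0.0
```

Request:
{"name": "arm_command", "arguments": {
  "rows": "3 0 0 0 0 0; 5 0 0 0 0 0; 5 0 0 0 0 0"
}}

```text
t: 4.75
tool_pos: [0.4821, 0.0564, 0.0947]
tool_rot: [-2.302, -2.089, 0.039]
contact_force: [-25.0, -0.5, 20.2]
opening: -0.0001
```

The hard stop is reached: the force rose to 25 N for 1 mm of movement. Now I retreat along −x so the plunger springs back, then rise.

Request:
{"name": "arm_command", "arguments": {
  "rows": "-10 1 2 0 0 0; -20 2 3 0 0 0; -30 3 3 0 0 0; -40 4 3 0 0 0; -50 5 3 0 0 0; -60 6 3 0 0 0; -75 8 3 0 0 0; -90 9 3 0 0 0; -92 9 30 0 0 0; -92 9 80 0 0 0; -92 9 130 0 0 0; -92 9 130 0 0 0",
  "jaw": 0.25
}}

```text
t: 6.25
tool_pos: [0.393, 0.0654, 0.2308]
tool_rot: [-2.309, -2.095, 0.025]
contact_force: [0.0, 0.5, 0.5]
opening: 0.0214
```

Run:
```python
from h import *
o=shot('top','t3'); print(o['t'],W2F(o['tool_pos']),o['tool_pos'],o['opening'],o['contact_force'],o['tool_rot'])
i=cv2.imread('pics/t3.png')[165:290,240:455]; cv2.imwrite('pics/c3.png',cv2.resize(i,None,fx=3.7,fy=3.7,interpolation=cv2.INTER_CUBIC))
```

```text
6.25 [-143.28373136    3.26883141] [0.39299564 0.06535592 0.23082487] 0.021426448642563233 [0.01938854 0.46152539 0.53522011] [-2.30897566 -2.09543263  0.0246092 ]
```

View pics/c3.png

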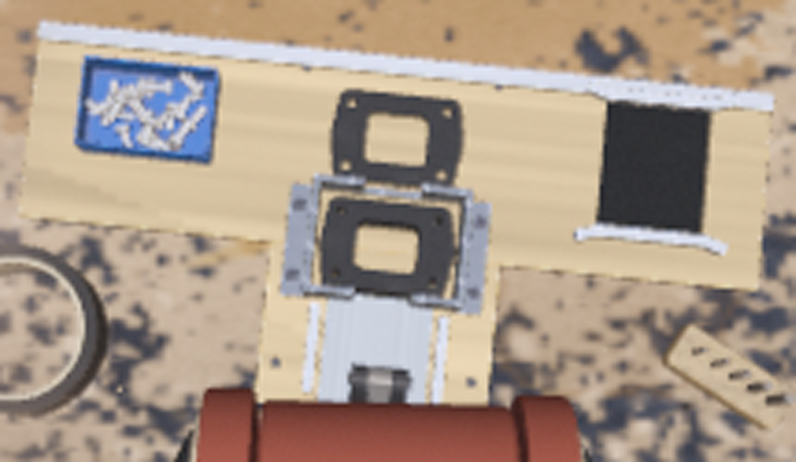

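One plate is out at about (397,138) in the crop, one remains in the magazine, and the slide is back as it was. Now I compute the plate pose and the move.

Run:
```python
from h import *
np.set_printoptions(precision=4,suppress=True)
T=lambda u,v:('t3',240+(u+.5)/3.7-.5,165+(v+.5)/3.7-.5)
for u,v in [(339,90),(463,101),(458,186),(333,177),(397,138)]: print(W2F(onz(*T(u,v),.016)))
for u,v in [(332,135),(465,143)]: print('side',W2F(onz(*T(u,v),.016)))
o=monitor.get_obs();A=Ro.from_rotvec(o['tool_rot']).as_matrix();print(A)
B=np.array([[-np.sin(th),np.cos(th),0],[np.cos(th),np.sin(th),0],[0,0,-1]])
print('turn deg',np.degrees(Ro.from_matrix(B@A.T).as_rotvec()))
for x,y in((.067,.07),(.067,-.097),(.064,-.145)): print(x,y,(F2W(x,y)-o['tool_pos'])*1e3)
```

```text
[86.8505 35.8334]
[ 87.4311 -34.4075]
[ 38.8852 -36.0439]
[37.0376 34.2681]
[62.7004  0.6086]
side [60.8014 37.2069]
side [ 63.6268 -37.7188]
[[ 0.0968  0.9948 -0.0328]
 [ 0.9953 -0.0966  0.0069]
 [ 0.0037 -0.0333 -0.9994]]
turn deg [-0.4    -1.8777 -0.3004]
0.067 0.07 [ 217.3262   44.918  -227.9298]
0.067 -0.097 [ 200.3048 -121.2123 -227.9298]
0.064 -0.145 [ 192.428  -168.6565 -227.9298]
```

Request:
{"name": "arm_command", "arguments": {
  "rows": "50 10 0 -0.4 -1.9 -0.3; 100 20 0 -0.4 -1.9 -0.3; 150 30 0 -0.4 -1.9 -0.3; 200 40 0 -0.4 -1.9 -0.3; 214 42 0 -0.4 -1.9 -0.3; 214 42 -50 -0.4 -1.9 -0.3; 214 42 -100 -0.4 -1.9 -0.3; 214 42 -125 -0.4 -1.9 -0.3; 214 42 -136 -0.4 -1.9 -0.3; 214 42 -136 -0.4 -1.9 -0.3"
}}

```text
t: 7.55
tool_pos: [0.6049, 0.1072, 0.0914]
tool_rot: [-2.332, -2.105, 0.001]
contact_force: [-0.0, -0.4, 0.1]
opening: 0.0216
```

Run:
```python
from h import *
np.set_printoptions(precision=4,suppress=True)
o=shot('scene','s4');print(o['t'],W2F(o['tool_pos']),o['tool_pos'],o['contact_force'],o['opening']);A=Ro.from_rotvec(o['tool_rot']).as_matrix();print(A)
i=cv2.imread('pics/s4.png')[150:320,220:450]; cv2.imwrite('pics/c4.png',cv2.resize(i,None,fx=3.4,fy=3.4,interpolation=cv2.INTER_CUBIC))
```

```text
7.55 [63.2772 66.5281] [0.6049 0.1072 0.0914] [-0.0483 -0.4051  0.0791] 0.02157336592583534
[[ 0.102   0.9948 -0.001 ]
 [ 0.9948 -0.102  -0.0002]
 [-0.0003 -0.001  -1.    ]]
```

View pics/c4.png

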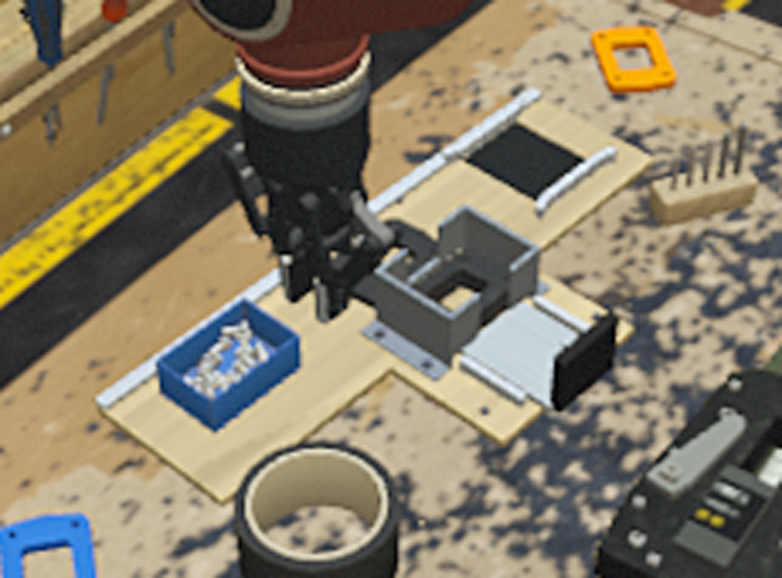

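The plunger has sprung back, and the fingertips at (310,300) stand between the tray and the plate. I probe downward gently.

Request:
{"name": "arm_command", "arguments": {
  "rows": "0 0 -3 0 0 0; 0 0 -5 0 0 0; 0 0 -6 0 0 0; 0 0 -6 0 0 0"
}}

```text
t: 8.1
tool_pos: [0.6058, 0.1074, 0.0867]
tool_rot: [2.331, 2.105, 0.002]
contact_force: [-0.9, -0.4, -0.2]
opening: 0.0213
```

Request:
{"name": "arm_command", "arguments": {
  "rows": "0 0 -2 0 0 0; 0 0 -4 0 0 0; 0 0 -4 0 0 0"
}}

```text
t: 8.48
tool_pos: [0.6056, 0.1073, 0.0824]
tool_rot: [2.332, 2.105, 0.001]
contact_force: [-0.7, 0.1, -1.2]
opening: 0.0214
```

Request:
{"name": "arm_command", "arguments": {
  "rows": "0 0 -1 0 0 0; 0 0 -2 0 0 0; 0 0 -2 0 0 0"
}}

```text
t: 8.85
tool_pos: [0.6057, 0.1073, 0.0808]
tool_rot: [2.332, 2.105, 0.001]
contact_force: [-1.6, -0.0, 3.0]
opening: 0.021
```

Request:
{"name": "arm_command", "arguments": {
  "rows": "0 0 3 0 0 0; -1 -10 3.5 0 0 0; -1.5 -15 3.5 0 0 0; -2 -20 3.5 0 0 0; -3 -26 3.5 0 0 0; -3 -32 3.5 0 0 0; -4 -38 3.5 0 0 0; -4.5 -44 3.5 0 0 0; -5 -50 3.5 0 0 0; -5.5 -56 3.5 0 0 0; -6 -62 3.5 0 0 0; -6 -62 3.5 0 0 0"
}}

```text
t: 10.35
tool_pos: [0.5987, 0.0446, 0.0831]
tool_rot: [-2.332, -2.104, 0.003]
contact_force: [-0.1, -0.4, 1.2]
opening: 0.0215
```

Run:
```python
from h import *
o=shot('scene','s5');print(o['t'],W2F(o['tool_pos']),o['tool_pos'],o['contact_force'],o['tool_rot'],o['opening'])
a=cv2.imread('pics/s5.png')[150:260,280:450]; o=shot('wrist','w5');b=cv2.imread('pics/w5.png')
a=cv2.resize(a,(618,400),interpolation=cv2.INTER_CUBIC); b=cv2.resize(b,None,fx=.4,fy=.4)
c=np.zeros((592,640,3),np.uint8);c[:400,:618]=a;c[400:,:256]=b;cv2.imwrite('pics/c5.png',c)
```

```text
10.35 [63.42213495  3.6130105 ] [0.5986601  0.04462993 0.08310828] [-0.104274   -0.41091486  1.24595279] [-2.33177565 -2.10405364  0.00291867] 0.02147204265079395
```

View pics/c5.png

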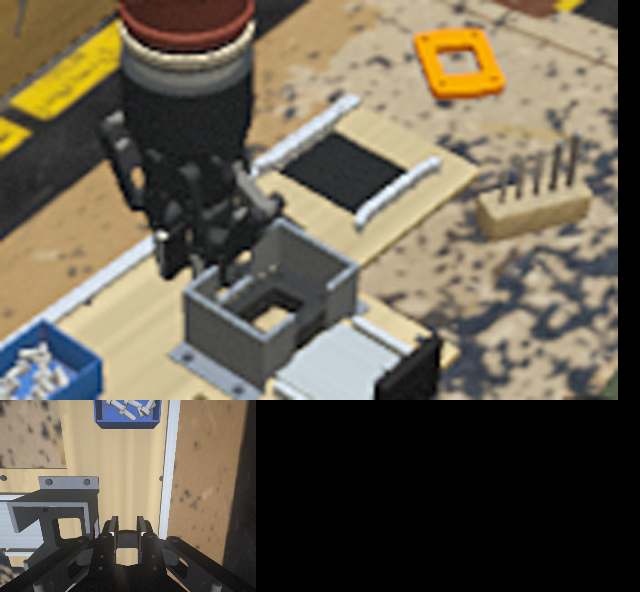

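The plate is no longer at the outlet, so it is moving ahead of the fingers, hidden by the gripper. I go on.

Request:
{"name": "arm_command", "arguments": {
  "rows": "-0.5 -6 0.5 0 0 0; -1 -12 0.5 0 0 0; -2 -19 0.5 0 0 0; -2.5 -26 0.5 0 0 0; -3 -33 0.5 0 0 0; -4 -40 0.5 0 0 0; -4.5 -47 0.5 0 0 0; -5 -54 0.5 0 0 0; -6 -61 0.5 0 0 0; -7 -68 0.5 0 0 0; -7.5 -75 0.5 0 0 0; -7.5 -75 0.5 0 0 0"
}}

```text
t: 11.95
tool_pos: [0.5913, -0.0305, 0.0837]
tool_rot: [-2.332, -2.104, 0.002]
contact_force: [0.6, 0.3, 0.2]
opening: 0.0217
```

Run:
```python
from h import *
o=shot('top','t6');print(o['t'],W2F(o['tool_pos']),o['tool_pos'],o['contact_force'],o['tool_rot'])
a=cv2.imread('pics/t6.png')[165:290,240:455]; cv2.imwrite('pics/c6.png',cv2.resize(a,None,fx=3.7,fy=3.7,interpolation=cv2.INTER_CUBIC))
```

```text
11.95 [ 63.75359104 -71.88737805] [ 0.59129449 -0.03051105  0.08373544] [0.64108204 0.27583015 0.23265625] [-2.33231787e+00 -2.10362880e+00  2.30204568e-03]
```

View pics/c6.png

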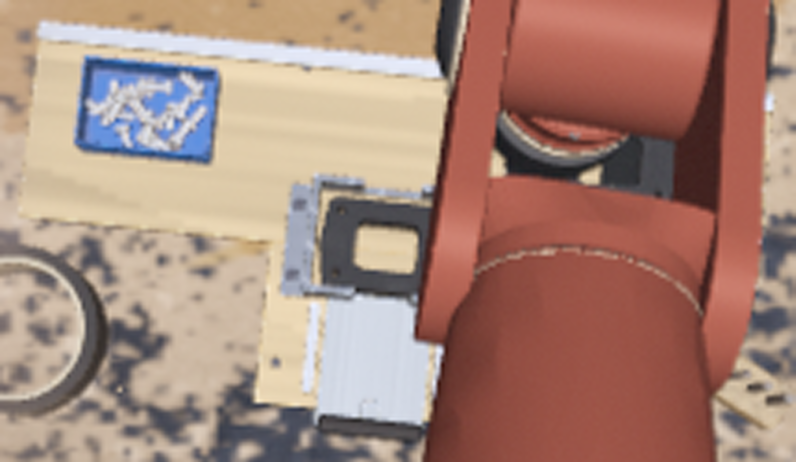

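Only one viewing is left, so I keep it for after the push. Next I push the last 23 mm, back off and rise clear.

Request:
{"name": "arm_command", "arguments": {
  "rows": "-0.5 -5 0.5 0 0 0; -1 -10 0.5 0 0 0; -1.5 -15 0.5 0 0 0; -2 -20 0.5 0 0 0; -2.5 -23.5 0.5 0 0 0; -2.5 -23.5 0.5 0 0 0"
}}

```text
t: 12.75
tool_pos: [0.5889, -0.054, 0.0843]
tool_rot: [-2.333, -2.104, 0.002]
contact_force: [1.0, 0.1, 0.8]
opening: 0.0215
```

Run:
```python
from h import *
o=monitor.get_obs();print(o['t'],W2F(o['tool_pos']),o['tool_pos'],o['contact_force'],o['tool_rot'])
```

```text
12.75 [ 63.74310143 -95.52180626] [ 0.58887513 -0.05402132  0.0843395 ] [1.01791588 0.14906007 0.76174928] [-2.33252406e+00 -2.10354808e+00  1.92174353e-03]
```

Request:
{"name": "arm_command", "arguments": {
  "rows": "1 10 0 0 0 0; 2 25 5 0 0 0; 2 25 50 0 0 0; 2 30 100 0 0 0; 0 60 150 0 0 0; -20 110 170 0 0 0; -40 160 190 0 0 0; -60 210 200 0 0 0; -80 260 200 0 0 0; -90 300 200 0 0 0; -90 300 200 0 0 0"
}}

```text
t: 14.12
tool_pos: [0.4974, 0.2491, 0.2847]
tool_rot: [-2.327, -2.11, 0.001]
contact_force: [-0.1, 0.1, -0.0]
opening: 0.0213
```

Run:
```python
from h import *
o=shot('top','t7');shot('scene','s7');print(o['t'],o['tool_pos'])
# bay only, strongly enlarged, gamma-lifted; plus plain overview of both
def g(i): return (255*(i/255.)**.5).astype(np.uint8)
t=cv2.imread('pics/t7.png');s=cv2.imread('pics/s7.png')
c=np.zeros((590,800,3),np.uint8)
c[:300,:400]=cv2.resize(g(t[180:240,380:460]),(400,300),interpolation=cv2.INTER_CUBIC)
c[:300,400:]=cv2.resize(g(s[170:230,340:420]),(400,300),interpolation=cv2.INTER_CUBIC)
c[300:,:400]=cv2.resize(t[155:300,230:460],(400,290)) 
c[300:,400:]=cv2.resize(s[155:300,230:460],(400,290))
cv2.imwrite('pics/c7.png',c)
```

```text
14.125 [0.49736765 0.24907481 0.2847442 ]
```

View pics/c7.png

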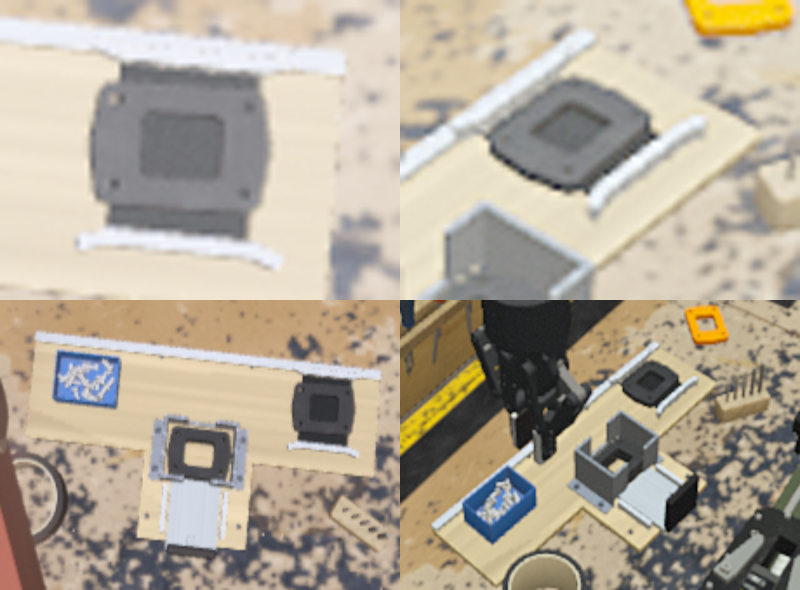

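The plate lies between the rails, with its sides at u≈92 and 269 in the enlarged crop. I check its position numerically against the rails.

Run:
```python
from h import *
T=lambda u,v:('t7',380+(u+.5)/5-.5,180+(v+.5)/5-.5)
for n,u,v,z in[('L',92,141,.016),('R',269,150,.016),('hole',182,145,.016),('fTL',118,83,.016),('fTR',255,87,.016),('nBL',105,203,.016),('nBR',245,211,.016),('railL',77,240,.019),('railR',283,262,.019)]:print(n,W2F(onz(*T(u,v),z)))
S=lambda u,v:('s7',340+(u+.5)/5-.5,170+(v+.5)/5-.5)
print('centre tri',[W2F(p) if i==0 else 0 for i,p in enumerate(tri(T(182,145),S(173,129)))],tri(T(182,145),S(173-0,129)))
```

```text
L [  60.83979786 -106.09765988]
R [  64.30169303 -179.3416994 ]
hole [  62.8428514  -143.34846586]
fTL [  86.28473631 -114.80549009]
fTR [  90.19182658 -171.55479251]
nBL [  35.45292063 -113.62333752]
nBR [  37.84677946 -171.42305965]
railL [  18.49360362 -103.02165981]
railR [  17.79898351 -187.96225319]
centre tri [array([  62.10617467, -143.38764907]), 0] (array([ 0.58236803, -0.10147104,  0.01754251]), np.float64(0.0010858984873863655))
```

```bash
python3 -c "
from h import *
print(workorder.finish_job())"
```

```text
the job is handed in; nothing more can be done
None
```

The riser plate is in the pick-up bay and the job is handed in, at about 14 s of robot time.

- **Plunger:** I pressed it once with shut fingers until it met the hard stop; the force rose to 25 N for 1 mm of movement. It sprang back by itself, and one plate came out.
- **Push:** I slid the plate sideways with the two fingertips, without gripping it, and the force readings taken during the push were about 1 N. The robot was well clear of everything at hand-in.
- **Plate position:** In the last pictures the plate lies flat between the rails. Its centre is about 2 mm short of mid-bay along the rails, with both ends within the rails' length.
- **Other items:** The last view shows black plate still in the magazine; I did not count that both remaining plates are there. The tray, bits and tape look to be where they started.

One small disagreement: the corner readings suggest the plate is turned by about 2–4° in the bay. That is close to what the pixels can resolve, so I left it.

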